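Tray to the part feeder, one piece dispensed by lever

ROBOT

A 6-joint arm with a two-finger parallel gripper is mounted at the origin on the work surface. World frame = base frame: x ahead of the robot, y to its left, z up, the work surface at z = 0. Lengths are in mm, angles in rad, forces in N, time in s.
With the tool pointing down it reaches from about 350 to 975 mm from the base axis. Payload 7.1 kg.
Tool frame: the origin (TCP) lies on the front face of the gripper's body, between the roots of the fingers; the fingertips stand 80 mm ahead of it and the grasp point (between the pads) lies 61 mm ahead of it (ctrl.tcp_to_grasp is the distance from the TCP to the grasp point, in mm); z points along the fingers, y is the direction in which the jaws open and shut (so a half turn about z gives the same grasp; the last joint's range is limited). The gripper opens to 88 mm and grips with 3 to 60 N. Pads are 20 mm wide; open, the fingers measure 115 mm over their backs; the gripper's body (75 mm by 178 mm) begins 61 mm behind the grasp point.
Start: joints at [1.198, 0.423, 1.63, -0, 1.089, -0.019], TCP at [216.509, 586.284, 302.675] pointing down, gripper open.
Joint ranges: [-3, 3], [-0.9, 2.11], [0.09, 2.58], [-1.31, 4.45], [0.11, 2.69], [-2.54, 2.54]. Speed limits (rad/s): [2.39, 2.39, 3.01, 3.14, 3.14, 3.14].

INTERFACE

Orientations are given as a rotation vector (axis times angle).
In Python, from workcell import telemetry, get_image, ctrl gives the robot as it stands.
- The arm moves only by the tool send_rows, never from a script. Its argument "rows" is a list of rows, each a list of 5 numbers: the shift along the tool's x, y, z in m, then the turn about the tool's z in rad, then the opening, from -1 (shut) to 1 (fully open). A call has 1 to 5 rows; each row shifts and turns the commanded pose from where the row before left it, along the tool's axes as they then stand; what a row does not reach is not made up. A row lasts 1/10 s, in which the tool goes at most 50 mm and 8.59 degrees, less where a joint would pass 70% of its speed; a pose out of reach is approached as far as the arm can. A call with a gripper value outside its range is refused whole. The fingers move at their own pace and stop on an object; the grip force is fixed at half the most. Time passes only in rows, so rows that do not move let the fingers close. It gives the time, the measured TCP pose, the force and the opening at its end, in the units of the state.
- telemetry.get_obs(): the state, without advancing time (a new reading comes with each control period).
- get_image(name): name is "scene" or "top" or "wrist"; returns a dict with "color" (480x640x3 uint8, blue, green, red), "z_map" (480x640 float32, mm along the optical axis (not along the pixel's ray), 0 where there is no reading), "camera_matrix" (3x3 intrinsics, pixels), "k1" (the pictures are not rectified: a ray, as slopes to the right and down, at radius r is drawn at 1 + k1 r^2 times it, then the intrinsics apply), "rvec" (rotation vector, rad) and "tvec" (3), from world to camera coordinates, as OpenCV has them. Camera axes: x right, y down, z forward; pixel columns grow to the right and rows downward; lengths in mm; the calibration is good to about 2 mm. A picture is of the moment at which its call begins.
- ctrl.close_job(): hands the job in, once; it reports no verdict.
The state is a dict: "t": time; "qpos": joint angles; "qvel": joint speeds; "joint_torque": joint torques, N m; "ee_pos": TCP position; "orientation": TCP orientation; "ft_force": force on the tool from outside, world axes, zero at the start; "moment": the same for the moment, N m; "width": finger opening in mm.
Only numpy, scipy, OpenCV 4.12 (cv2) and the standard library are available. Lean on these libraries where they do the work, as an engineer would, in place of code of your own. Each camera call takes 0.05 s, during which the arm holds its last target.

TASK

Take only the top yellow tray off the nested stack and stand it on the white card in front of the part feeder's outlet, squarely inside the printed outline, and let go of it. Then swing the feeder's red-handled lever all the way to its stop a single time and let it spring back home, so that one metal piece is pushed out into the tray and the other two stay in the feeder. Leave the rest of the stack in place and do not touch the metal pieces or disturb the other things on the table.

Things in the scene. Friction and masses are not known exactly. Their poses are not given: they have to be found in the camera images.
- tray_top: The tray to take: uppermost of three alike yellow plastic trays nested in one another. 80 mm long (its x), 56 mm wide (its y), 46 mm high, 42 to 84 g. Origin: centre of its underside. Upright rim from z 24 to 46 mm, wall 2.5 mm; below it a narrower body, 71 x 47 mm outside. The next tray's rim ends 27 mm below this one's: fingers closing on the 56 mm width must keep their tips above that
- tray_next: Second tray of the stack, same shape, nested with 2 mm play under the top one, its underside 27 mm above the table (the top tray's is at 54 mm). Origin: centre of its underside. To be left in place. A tray's inside: 75 x 51 mm at the rim down to a ledge 19 mm deep, then 63 x 39 mm; floor 3 mm
- tray_bottom: The lowest tray of the stack, same shape, standing on the table. Origin: centre of its underside. To be left in place
- feeder: Fixed grey part feeder, base 125 mm (its x) by 115 mm (its y). Origin: on the table under the axis of its clear magazine tower (41 mm square, top 140 mm up, three metal pieces inside). Pieces are pushed out along its +y over a lip (41 mm wide, 52 to 58 mm above the table) that ends 40 mm from the origin; the tray must come straight down beyond the lip. Gearbox with the lever on the +x side
- tray_place (a point): Centre of the outline (64 x 88 mm, long sides along the feeder's y) on the white card (86 x 110 mm) lying on the table before the outlet, 87 mm along the feeder's +y from its origin, at table height; axes as the feeder's. A tray centred there, its long side along the feeder's y (either way round), leaves 7 mm between its rim and the end of the lip, and its top is 6 mm below the lip
- magazine_floor (a point): Point on the magazine's axis on its floor, 58 mm above the table, where the underside of the lowest piece lies; axes as the feeder's
- lever_pivot (a point): Point on the lever's upright turning axis at the underside of the lever, 66 mm above the table, 46 mm along +x and 20 mm along -y of the feeder's origin; axes as the feeder's
- lever_grip (a point): Point on the axis of the lever's red upright handle, 103 mm above the table: a round post of 16 mm diameter, 85 mm from the pivot axis. The post's top is 20 mm above this point (123 mm above the table), its foot is on the steel lever arm (14 mm wide, its top 74 mm above the table)
- lever (a joint): Lever angle, rad: 0 at home (from the pivot the handle lies 0.55 rad clockwise, seen from above, of the feeder's +x), growing anticlockwise to the hard stop at 1.1, the handle moving towards the feeder's +y. A spring pulls it home (about 2.5 N at the handle at home, 7 N at the stop); let go, it returns by itself within a second. It moves the pusher: the piece drops off at about 0.8 rad or more
- piece0: The lowest metal piece in the magazine: a short length of steel square tube, 24 x 24 mm and 20 mm high, about 30 g. Origin: centre of its underside. Pushed out by the lever, not by hand
- piece1: The second piece in the magazine, same shape; it must stay in the magazine, and sinks to its floor when the lever has returned
- piece2: The uppermost piece in the magazine, same shape; it must stay in the magazine
- pin_block: Bystander: aluminium block, 60 x 60 x 55 mm, with an upright steel pin on top, 105 mm high in all. Origin: centre of its underside
- screwdriver: Bystander: screwdriver lying on the table. Origin: under its middle, long axis its x
- bottle: Bystander: white bottle with red cap, 44 mm diameter, 100 mm high. Origin: centre of its underside
- weight: Bystander: brass weight with a knob, 44 mm diameter, 60 mm high. Origin: centre of its underside
- mug: Bystander: white mug, 80 mm diameter, 90 mm high. Origin: centre of its underside
Things that resemble listed ones, but are neither listed nor needed, are in the scene too. Leave any green look-alike of the tray_top alone.

How it is judged:
By the outcome, as a careful person would: the job done as asked, in the order asked, and still so for the second after the job is handed in, with the robot touching nothing.
It also fails if it takes over 58 s, if anything falls off the work surface, if the arm or the gripper's body presses on something with over 40 N, if the wrist force passes 120 N, or if a joint passes its speed limit or range.

## Working session

There is one attempt and no reset: what is moved stays moved. The work goes in short steps, Python scripts to look and compute and a tool call to move; the robot and the scene stay as the last step left them, time stands still between calls to the robot, and variables do not carry over. Pictures are saved under pics/ and viewed, and the job is handed in when it is done.

Besides the shell and the picture viewer there is one more tool, called after ">>>" as name(argument=value, ...) on one line, values as JSON. send_rows: Moves the arm, as the interface text tells. Its arguments: {"type":"object","properties":{"rows":{"type":"array"}},"required":["rows"]}

```bash
mkdir -p pics; ls
cat > h.py <<'E'
import numpy as np, cv2, pickle
def grab(n):
    from workcell import get_image
    d=get_image(n); return d
def save(d,f): pickle.dump(d,open(f,'wb'))
def load(f): return pickle.load(open(f,'rb'))
def dist(d): return np.array([d['k1'],0,0,0,0],float)
def rays(d,uv):
    K=np.array(d['camera_matrix'],float)
    p=cv2.undistortPoints(np.array(uv,float).reshape(-1,1,2),K,dist(d)).reshape(-1,2)
    R=cv2.Rodrigues(np.array(d['rvec'],float))[0]; t=np.array(d['tvec'],float).ravel()
    c=-R.T@t
    return c,(np.c_[p,np.ones(len(p))]@R)
def onplane(d,uv,z):
    c,r=rays(d,uv); s=(z-c[2])/r[:,2]; return c+r*s[:,None]
def proj(d,P):
    return cv2.projectPoints(np.array(P,float).reshape(-1,1,3),np.array(d['rvec'],float),np.array(d['tvec'],float),np.array(d['camera_matrix'],float),dist(d))[0].reshape(-1,2)
def cloud(d):
    z=d['z_map']; v,u=np.mgrid[0:480,0:640]
    c,r=rays(d,np.c_[u.ravel(),v.ravel()])
    P=c+r*z.reshape(-1,1); P[z.ravel()==0]=np.nan
    return P.reshape(480,640,3)
E
python3 - <<'E'
from h import *
from workcell import telemetry
print(telemetry.get_obs())
for n in ['scene','top','wrist']:
    d=grab(n); save(d,n+'0.pkl'); cv2.imwrite(f'pics/{n}0.png',d['color'])
    c,r=rays(d,[[320,240]]); print(n,c,r,d['k1'])
E
```

```text
pics
{'t': 0.0, 'qpos': array([ 1.19800065e+00,  4.23798116e-01,  1.63066939e+00, -4.01372959e-06,
        1.08854291e+00, -1.89979859e-02]), 'qvel': array([-1.10166000e-03,  1.01576570e-03,  2.67178389e-04, -9.28103175e-04,
        1.20381501e-05, -2.87905383e-04]), 'joint_torque': array([ 1.17805761e-03, -5.44613564e+01, -2.73663765e+01,  6.43270416e-02,
        2.28646304e-02, -8.71468478e-05]), 'ee_pos': array([216.36452054, 585.91489861, 301.93636373]), 'orientation': array([-5.52799179e-01, -3.09229700e+00,  2.18531066e-03]), 'ft_force': array([-0.95935501, -0.31385229,  0.19043437]), 'moment': array([-0.0619251 ,  0.00692549,  0.0046131 ]), 'width': 87.64040817356592}
scene [1078.45443562 -201.09681054  986.24644002] [[-0.44116376  0.22688421 -0.86831325]] -0.02901192028708248
top [ 393.65148803   35.04747659 1319.11593093] [[ 0.16566239 -0.01262323 -0.98611695]] 0.03940455666634379
wrist [139.87996203 614.95044629 383.74761856] [[ 0.27689097 -0.09794448 -0.95591557]] -0.0730438043158737
```

View pics/scene0.png

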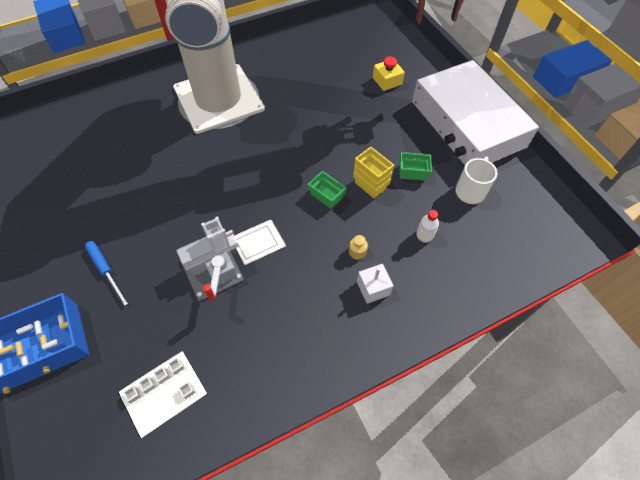

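View pics/top0.png

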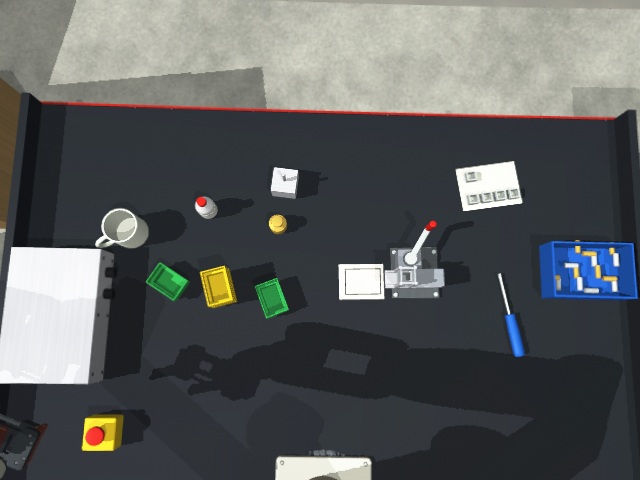

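View pics/wrist0.png

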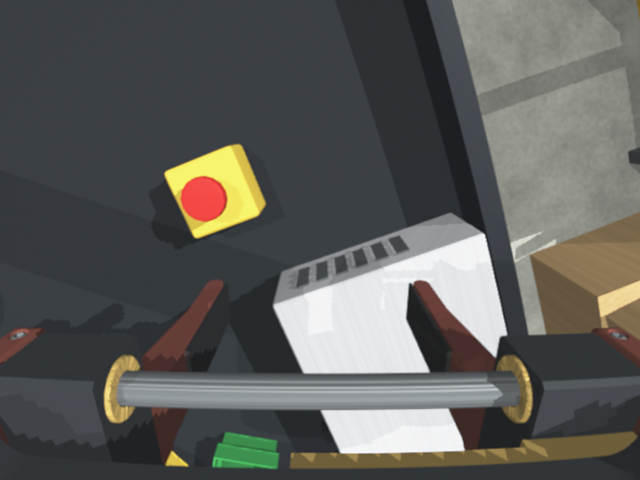

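The top view shows the yellow stack at (217,287), green tray look-alikes at (168,281) and (272,297), and a yellow e-stop box at (102,432). The feeder is at (408,275), its card at (362,282) and the red handle at (432,225). The yellow nested trays at (217,287) fit the description, so I'll confirm them in an enlarged crop and measure.

Run:
```python
from h import *
d=load('top0.pkl'); s=load('scene0.pkl')
a=cv2.resize(d['color'][245:335,130:310],None,fx=4,fy=4,interpolation=cv2.INTER_CUBIC)
b=cv2.resize(s['color'][140:215,295:445],None,fx=4.8,fy=3.2,interpolation=cv2.INTER_CUBIC)
cv2.imwrite('pics/c1.png',np.vstack([a[:,:720],b[:,:720]]))
a=cv2.resize(d['color'][210:310,330:450],None,fx=5,fy=5,interpolation=cv2.INTER_CUBIC)
cv2.imwrite('pics/c2.png',a)
a=cv2.resize(s['color'][205:305,170:300],None,fx=5,fy=5,interpolation=cv2.INTER_CUBIC)
cv2.imwrite('pics/c3.png',a)
P=cloud(d); hsv=cv2.cvtColor(d['color'],cv2.COLOR_BGR2HSV)
m=cv2.inRange(hsv,(20,100,60),(35,255,255)); 
n,l,st,c=cv2.connectedComponentsWithStats(m)
for i in range(1,n):
    if st[i,4]>60: print(st[i],c[i])
# stack: points with z>90
win=np.zeros_like(m); win[255:320,190:245]=1
z=P[...,2]; print('z pct',np.nanpercentile(z[(win>0)&(m>0)],[2,25,50,75,95,99]))
k=(win>0)&(m>0)
cnt=max(cv2.findContours((k*255).astype(np.uint8),cv2.RETR_EXTERNAL,cv2.CHAIN_APPROX_NONE)[0],key=len)
print('mask rect px',cv2.minAreaRect(cnt))
sel=k&(z>88); q=P[sel]
r=cv2.minAreaRect(q[:,:2].astype(np.float32)); print('depth rim rect',r,sel.sum(),np.median(q[:,2]))
cards=(hsv[...,1]<50)&(hsv[...,2]>200)
win=np.zeros_like(m); win[258:305,333:387]=1
k=((win>0)&cards).astype(np.uint8)
cnt=max(cv2.findContours(k,cv2.RETR_EXTERNAL,cv2.CHAIN_APPROX_NONE)[0],key=len)
w=onplane(d,cnt.reshape(-1,2),0.5)
print('card',cv2.minAreaRect(w[:,:2].astype(np.float32)),np.nanmedian(z[k>0]))
red=cv2.inRange(hsv,(0,120,80),(8,255,255))|cv2.inRange(hsv,(172,120,80),(180,255,255))
n,l,st,c=cv2.connectedComponentsWithStats(red)
for i in range(1,n):
    if st[i,4]>15: print('red',st[i],c[i],onplane(d,[c[i]],123)[0],np.nanmax(z[l==i]))
```

```text
[269 214  18  20 292] [277.54794521 223.81506849]
[ 199  265   38   43 1170] [217.83589744 286.46324786]
[595 265   6  13  62] [597.58064516 271.29032258]
[  81  414   43   37 1095] [104.30319635 431.26118721]
z pct [ -1.27548697  55.94621209  61.48775142  82.79868642 100.94077901
 103.22323923]
mask rect px ((217.88238525390625, 286.5294494628906), (38.80569839477539, 30.55948829650879), 75.96376037597656)
depth rim rect ((489.9234619140625, 250.88034057617188), (80.6071548461914, 56.620052337646484), 16.013891220092773) 212 98.98527690316155
card ((514.4569702148438, -84.36128234863281), (85.9100341796875, 108.46263122558594), 1.2506502866744995) 0.9253720792764852
red [  41  101  575   19 1601] [323.12679575 111.05746408] [900.48476709  18.46940335 123.        ] 8.637456486171914
red [196 197  10  10  79] [200.81012658 201.26582278] [677.3693802  291.17993577 123.        ] 105.55745788248328
red [425 220  12  11  82] [430.59756098 225.2195122 ] [ 634.22512478 -230.41636849  123.        ] 126.63883394026811
red [ 86 427  18  18 260] [ 94.54230769 435.75384615] [170.42951609 481.24014485 123.        ] 84.20218039566839
```

View pics/c1.png

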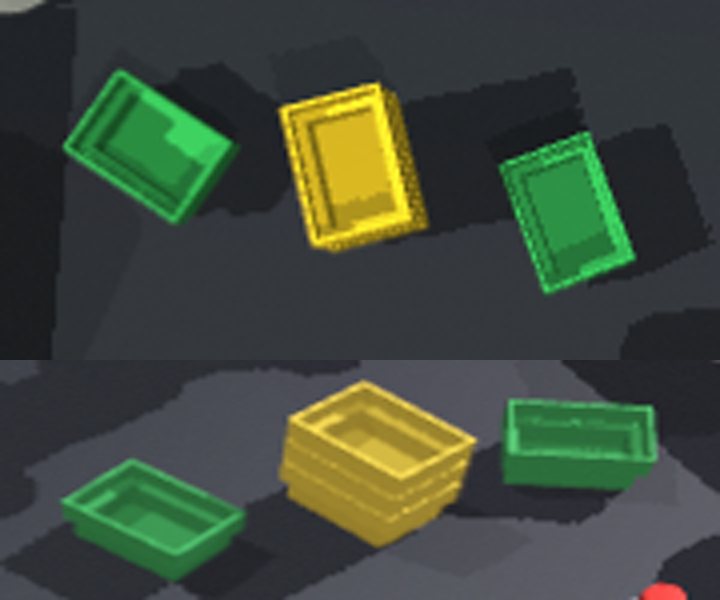

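View pics/c2.png

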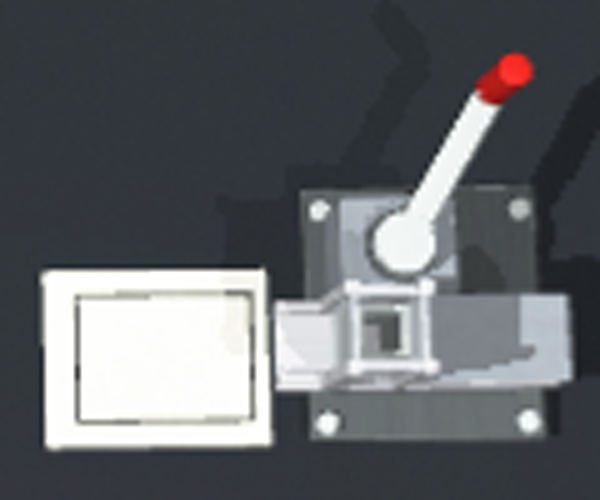

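View pics/c3.png

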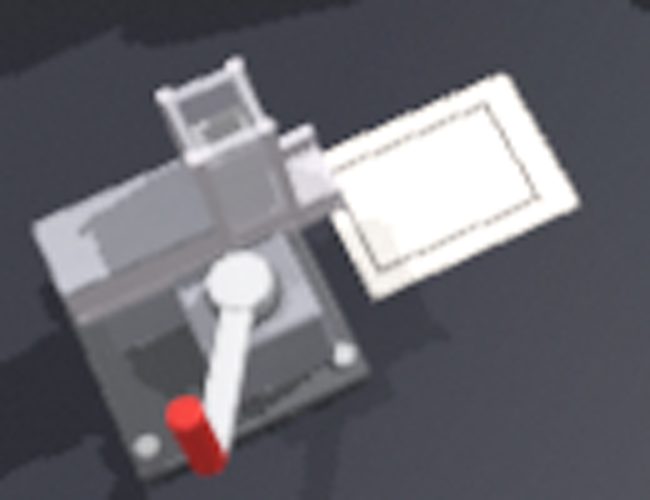

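The crop confirms it: the yellow stack in the middle (217,287 top; 373,171 scene) has three stepped rims, and the two outer objects are single green trays. Next I'll measure the stack rim, card outline and lever more precisely in both cameras.

```bash
cat > meas.py <<'E'
from h import *
def card(d,win,thr=170):
    hsv=cv2.cvtColor(d['color'],cv2.COLOR_BGR2HSV)
    m=((hsv[...,1]<60)&(hsv[...,2]>thr)).astype(np.uint8)
    W=np.zeros_like(m); W[win[1]:win[3],win[0]:win[2]]=1
    m&=W
    n,l,st,c=cv2.connectedComponentsWithStats(m,connectivity=4)
    # inner region of outline & outer
    out=[]
    for i in range(1,n):
        if st[i,4]>300:
            cnt=max(cv2.findContours((l==i).astype(np.uint8),cv2.RETR_EXTERNAL,cv2.CHAIN_APPROX_NONE)[0],key=len)
            w=onplane(d,cnt.reshape(-1,2),1)[:,:2].astype(np.float32)
            out.append((st[i].tolist(),cv2.minAreaRect(w)))
    return out
E
python3 - <<'E'
from meas import *
d=load('top0.pkl'); s=load('scene0.pkl')
for n,dd,w in(('top',d,(335,258,384,305)),('scene',s,(232,218,290,268))):
    for o in card(dd,w): print(n,o)
# grey profile for outline: rectify the card plane to metric image at 0.5mm
for n,dd in(('top',d),('scene',s)):
    xs=np.arange(455,575,0.5); ys=np.arange(-20,-150,-0.5)
    X,Y=np.meshgrid(xs,ys); uv=proj(dd,np.c_[X.ravel(),Y.ravel(),np.ones(X.size)]).astype(np.float32)
    g=cv2.remap(dd['color'],uv[:,0].reshape(X.shape),uv[:,1].reshape(X.shape),cv2.INTER_CUBIC)
    cv2.imwrite(f'pics/rect_{n}.png',cv2.resize(g,None,fx=2,fy=2))
    gr=cv2.cvtColor(g,cv2.COLOR_BGR2GRAY).astype(float)
    # long lines at x ~ c±32: for each row find dark min in window, fit
    def fit(vals,pos,horiz):
        A=np.polyfit(pos,vals,1); r=vals-np.polyval(A,pos); k=abs(r)<1.5*np.std(r)+.3
        return np.polyfit(pos[k],vals[k],1)
    def centroid(seg,ax):
        w=np.clip(np.median(seg)-seg-15,0,None); return (w*ax).sum()/w.sum() if w.sum()>20 else np.nan
    for cx in(514-32,514+32):
        v=[];p=[]
        for j,y in enumerate(ys):
            if -115<y<-50:
                k=abs(xs-cx)<7; a=centroid(gr[j,k],xs[k])
                if a==a: v.append(a);p.append(y)
        A=fit(np.array(v),np.array(p),0); print(n,'long line x at y=-84:',np.polyval(A,-84),'slope dx/dy',A[0],len(v))
    for cy in(-84-44,-84+44):
        v=[];p=[]
        for i,x in enumerate(xs):
            if 490<x<538:
                k=abs(ys-cy)<7; a=centroid(gr[k,i],ys[k])
                if a==a: v.append(a);p.append(x)
        if len(v)>10: A=fit(np.array(v),np.array(p),0); print(n,'short line y at x=514:',np.polyval(A,514),'slope dy/dx',A[0],len(v))
E
```

```text
top ([338, 264, 46, 36, 1497], ((515.5734252929688, -84.16659545898438), (85.95098876953125, 110.15971374511719), 2.55096173286438))
scene ([232, 220, 54, 44, 1385], ((511.0339660644531, -86.27967834472656), (92.31803131103516, 117.7327651977539), 0.29251065850257874))
top long line x at y=-84: 483.7849630708504 slope dx/dy -0.030876549916740274 129
top long line x at y=-84: 546.4511521659631 slope dx/dy -0.060243076491755164 129
top short line y at x=514: -131.07512734401797 slope dy/dx 0.008666896830149647 95
top short line y at x=514: -45.07979941969096 slope dy/dx 0.010613621701700928 95
scene long line x at y=-84: 481.1167408118598 slope dx/dy -0.034787386398883124 113
scene long line x at y=-84: 543.2371439217221 slope dx/dy -0.03695132129326468 124
scene short line y at x=514: -131.17651382461807 slope dy/dx 0.07409832671246097 95
scene short line y at x=514: -44.86716658920056 slope dy/dx 0.026684939750524217 95
```

Run:
```python
import cv2,numpy as np
a=cv2.imread('pics/rect_top.png');b=cv2.imread('pics/rect_scene.png')
cv2.imwrite('pics/rect.png',cv2.resize(np.hstack([a[:520],b[:520]]),(800,434)))
```

```text
(no output)
```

View pics/rect.png

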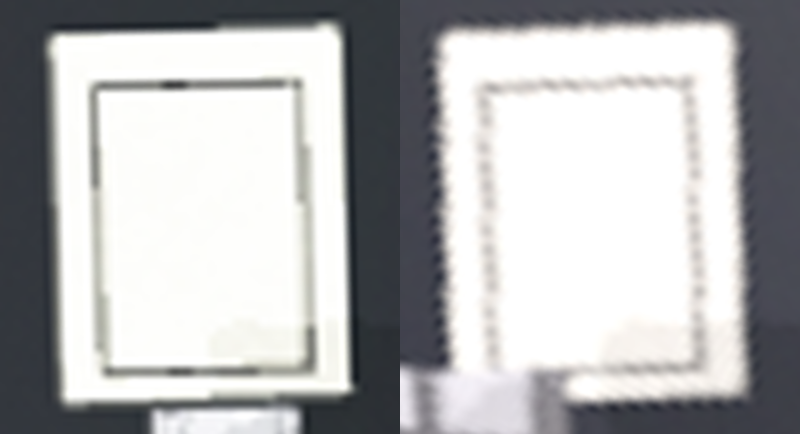

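```bash
cat >> h.py <<'E'
def yaw_of(rv):
    R=cv2.Rodrigues(np.array(rv,float))[0]; return np.degrees(np.arctan2(R[1,0],R[0,0])),R
def goto(x,y,z,yaw):
    """tool-frame: turn first, then shift"""
    from workcell import telemetry
    o=telemetry.get_obs(); yw,R=yaw_of(o['orientation'])
    dy=(yaw-yw+180)%360-180
    a=np.radians(yaw); d=np.array([x,y,z])-o['ee_pos']
    tx=np.array([np.cos(a),np.sin(a)]); ty=np.array([np.sin(a),-np.cos(a)])
    print('t %.2f pos %s yaw %.2f tilt %s w %.1f F %s'%(o['t'],np.round(o['ee_pos'],1),yw,np.round(R[:2,2],4),o['width'],np.round(o['ft_force'],1)))
    print('turn tool z rad %.3f; then tool x %.1f y %.1f z %.1f mm'%(-np.radians(dy),d[:2]@tx,d[:2]@ty,-d[2]))
E
python3 - <<'E'
from h import *
for n,w in(('top',(190,255,245,320)),('scene',(345,140,400,200))):
    d=load(n+'0.pkl'); P=cloud(d); hsv=cv2.cvtColor(d['color'],cv2.COLOR_BGR2HSV)
    m=cv2.inRange(hsv,(18,90,50),(36,255,255))>0
    W=np.zeros(m.shape,bool); W[w[1]:w[3],w[0]:w[2]]=1; m&=W
    for zt in(90,95):
        q=P[m&(P[...,2]>zt)&(P[...,2]<108)]; print(n,zt,len(q),np.median(q[:,2]),cv2.minAreaRect(q[:,:2].astype(np.float32)))
    cnt=max(cv2.findContours(m.astype(np.uint8),cv2.RETR_EXTERNAL,cv2.CHAIN_APPROX_NONE)[0],key=len).reshape(-1,2)
    # edges facing away from the camera belong to top rim: report extents on z=100 plane in tray axes at 16deg
    a=np.radians(16.); X=onplane(d,cnt,100)[:,:2]
    print(n,'long',(X@[np.cos(a),np.sin(a)]).min(),(X@[np.cos(a),np.sin(a)]).max(),'short',(X@[-np.sin(a),np.cos(a)]).min(),(X@[-np.sin(a),np.cos(a)]).max())
c=np.array([489.9,250.9]);a=np.radians(16.);print('c in axes',c@[np.cos(a),np.sin(a)],c@[-np.sin(a),np.cos(a)])
goto(490,251,230,196)
E
```

```text
top 90 196 99.34120731016446 ((489.9234619140625, 250.88034057617188), (80.6071548461914, 56.620052337646484), 16.013891220092773)
top 95 159 99.81858344415582 ((489.93695068359375, 250.8761749267578), (80.59861755371094, 56.62065124511719), 15.9730224609375)
top long 492.22825748933707 581.0033209769061 short 69.13462321258085 137.23480445848463
scene 90 289 97.17049979836838 ((487.64471435546875, 250.0614013671875), (82.01496124267578, 59.45772933959961), 16.639568328857422)
scene 95 186 99.24617501826691 ((487.26177978515625, 250.5470733642578), (82.07624816894531, 58.43744659423828), 15.518247604370117)
scene long 493.8670161963294 614.2875060141394 short 25.632478893774444 138.44306873920988
c in axes 540.0795174146675 106.14581889617634
t 0.15 pos [216.4 586.  302.1] yaw 159.73 tilt [-0.0005 -0.0011] w 87.3 F [ 0.1 -0.2  1.3]
turn tool z rad -0.633; then tool x -170.7 y -397.4 z 72.1 mm
```

>>> send_rows(rows=[[0,0,0,-0.127,1],[0,0,0,-0.127,1],[0,0,0,-0.127,1],[0,0,0,-0.126,1],[0,0,0,-0.126,1]])

```text
t: 0.65
ee_pos: [216.4, 586.1, 302.3]
orientation: [0.445, -3.11, 0.001]
ft_force: [0.8, 0.4, 0.6]
width: 88.1
```

>>> send_rows(rows=[[-0.017,-0.04,0,0,1],[-0.017,-0.04,0,0,1],[-0.017,-0.04,0,0,1],[-0.017,-0.04,0,0,1],[-0.017,-0.04,0,0,1]])

```text
t: 1.15
ee_pos: [354.1, 416.0, 302.6]
orientation: [0.438, -3.111, 0.0]
ft_force: [0.9, 0.9, 1.0]
width: 88.1
```

>>> send_rows(rows=[[-0.017,-0.04,0.014,0,1],[-0.017,-0.04,0.014,0,1],[-0.017,-0.04,0.014,0,1],[-0.017,-0.04,0.014,0,1],[-0.017,-0.037,0.014,0,1]])

```text
t: 1.65
ee_pos: [490.2, 249.7, 232.1]
orientation: [0.437, -3.111, 0.0]
ft_force: [1.2, 1.6, 0.7]
width: 87.8
```

>>> send_rows(rows=[[0,0,0,0,1],[0,0,0,0,1]])

```text
t: 1.85
ee_pos: [489.4, 250.8, 232.2]
orientation: [0.433, -3.11, 0.0]
ft_force: [-0.5, 0.5, -0.1]
width: 87.9
```

Run:
```python
from h import *
goto(489.3,250.8,159,196)
d=grab('wrist'); save(d,'w1.pkl'); cv2.imwrite('pics/w1.png',d['color'])
P=cloud(d); hsv=cv2.cvtColor(d['color'],cv2.COLOR_BGR2HSV)
m=cv2.inRange(hsv,(18,90,50),(36,255,255))>0
q=P[m&(P[...,2]>93)&(P[...,2]<108)]; print(len(q)); 
if len(q)>10: print(cv2.minAreaRect(q[:,:2].astype(np.float32)))
print(proj(d,[[490,251,100]]))
```

```text
t 1.85 pos [489.4 250.8 232.2] yaw -164.14 tilt [-0.0013 -0.0004] w 87.9 F [-0.5  0.5 -0.1]
turn tool z rad -0.002; then tool x 0.1 y 0.0 z 73.2 mm
1817
((488.8919982910156, 252.3633270263672), (81.23561096191406, 56.28790283203125), 16.03439712524414)
[[316.83988909 265.03351624]]
```

View pics/w1.png

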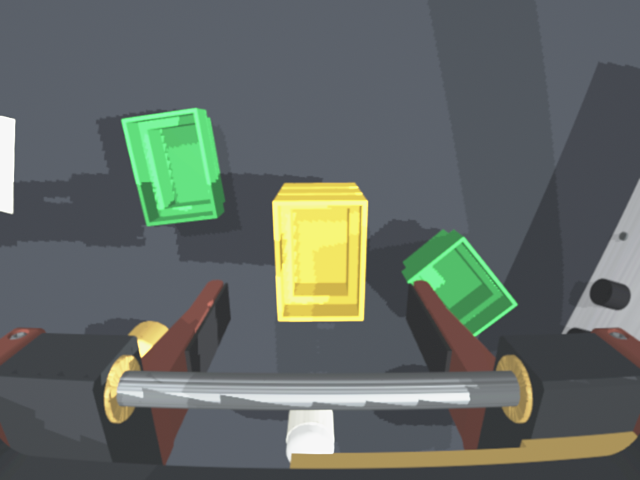

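The wrist view shows the stack's top rim (about 320,260) straight and centred between the fingertips (220 and 420), so I'm descending.

>>> send_rows(rows=[[0,0,0.025,0,1],[0,0,0.025,0,1],[0,0,0.015,0,1],[0,0,0.007,0,1],[0,0,0,0,1]])

```text
t: 2.4
ee_pos: [488.5, 252.4, 160.4]
orientation: [0.44, -3.11, 0.0]
ft_force: [0.3, -0.3, -0.9]
width: 88.0
```

>>> send_rows(rows=[[0,0,0,0,1],[0,0,0,0,-1],[0,0,0,0,-1],[0,0,0,0,-1],[0,0,0,0,-1]])

```text
t: 2.9
ee_pos: [489.5, 251.5, 161.0]
orientation: [-0.437, 3.111, 0.0]
ft_force: [-0.2, -0.4, 0.0]
width: 59.3
```

>>> send_rows(rows=[[0,0,0,0,-1],[0,0,0,0,-1],[0,0,0,0,-1]])

```text
t: 3.2
ee_pos: [489.5, 251.5, 160.9]
orientation: [-0.437, 3.111, 0.0]
ft_force: [-0.0, -1.1, 4.0]
width: 55.7
```

>>> send_rows(rows=[[0,0,-0.005,0,-1],[0,0,-0.01,0,-1],[0,0,-0.015,0,-1],[0,0,-0.02,0,-1],[0,0,-0.03,0,-1]])

```text
t: 3.7
ee_pos: [488.6, 251.1, 240.9]
orientation: [0.437, -3.109, 0.001]
ft_force: [0.5, -0.9, -0.0]
width: 55.9
```

Run:
```python
from h import *
goto(513.6,-88,200,92)
d=grab('scene'); save(d,'s2.pkl'); cv2.imwrite('pics/s2.png',cv2.resize(d['color'][60:300,200:520],None,fx=2.5,fy=2.5,interpolation=cv2.INTER_CUBIC))
```

```text
t 3.70 pos [488.6 251.1 240.9] yaw -164.00 tilt [-0.0023 -0.0011] w 55.9 F [ 0.5 -0.9 -0. ]
turn tool z rad 1.815; then tool x -339.8 y 13.2 z 40.9 mm
```

View pics/s2.png

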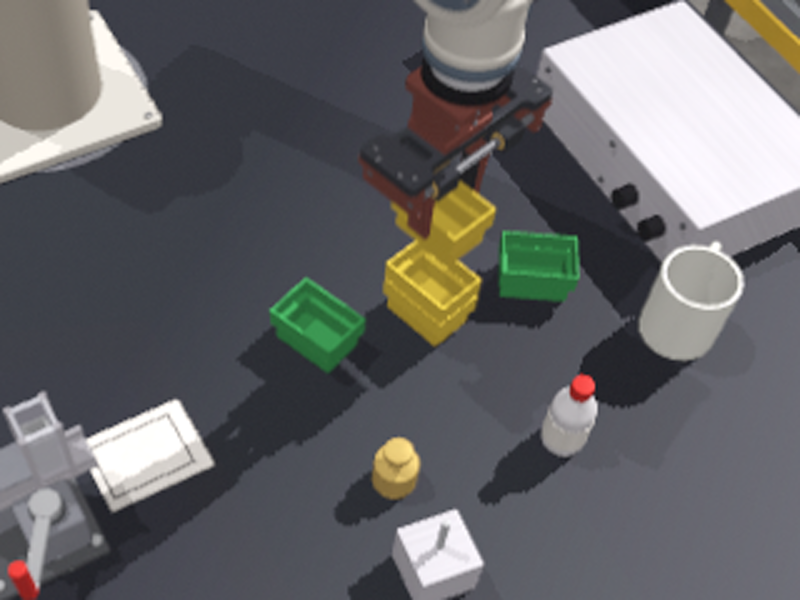

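Only the top tray came up (450,215 in the crop), and the two others stand in place (432,290). Now I'll turn and carry it over.

>>> send_rows(rows=[[0,0,0,0.12,-1],[0,0,0,0.13,-1],[0,0,0,0.13,-1],[0,0,0,0.13,-1],[0,0,0,0.13,-1]])

```text
t: 4.25
ee_pos: [489.4, 251.5, 241.3]
orientation: [0.572, 3.089, 0.001]
ft_force: [0.2, -0.1, -0.1]
width: 55.8
```

>>> send_rows(rows=[[0,0,0,0.13,-1],[0,0,0,0.13,-1],[0,0,0,0.13,-1],[0,0,0,0.13,-1],[0,0,0,0.13,-1]])

```text
t: 4.75
ee_pos: [489.3, 251.5, 241.2]
orientation: [1.528, 2.745, 0.001]
ft_force: [0.1, 0.1, 0.3]
width: 55.3
```

>>> send_rows(rows=[[0,0,0,0.13,-1],[0,0,0,0.13,-1],[0,0,0,0.13,-1],[0,0,0,0.135,-1],[0,0,0,0,-1]])

```text
t: 5.25
ee_pos: [489.4, 251.5, 241.2]
orientation: [2.183, 2.259, 0.001]
ft_force: [-0.6, -0.2, -1.9]
width: 55.9
```

>>> send_rows(rows=[[-0.02,0,0,0,-1],[-0.035,0,0,0,-1],[-0.035,0,0,0,-1],[-0.035,0,0,0,-1],[-0.035,0,0,0,-1]])

```text
t: 5.75
ee_pos: [494.8, 90.4, 241.1]
orientation: [2.177, 2.265, 0.001]
ft_force: [0.2, 0.6, -0.5]
width: 55.8
```

>>> send_rows(rows=[[-0.035,0,0,0,-1],[-0.035,0,0,0,-1],[-0.035,0,0,0,-1],[-0.035,0.006,0,0,-1],[-0.02,0.005,0,0,-1]])

```text
t: 6.25
ee_pos: [511.7, -70.1, 241.2]
orientation: [2.179, 2.262, 0.0]
ft_force: [0.9, -0.9, -0.2]
width: 55.6
```

>>> send_rows(rows=[[0,0,0,0,-1],[0,0,0,0,-1],[0,0,0,0,-1]])

```text
t: 6.55
ee_pos: [511.2, -67.1, 240.7]
orientation: [-2.18, -2.262, 0.0]
ft_force: [-0.2, 0.2, -0.5]
width: 55.7
```

Run:
```python
from h import *
from workcell import telemetry
goto(513.6,-88,200,92)
o=telemetry.get_obs(); tz=o['ee_pos'][2]; print('rim z about',tz-161+100)
for n in('top','scene','wrist'):
    d=grab(n); save(d,n+'3.pkl')
    P=cloud(d); hsv=cv2.cvtColor(d['color'],cv2.COLOR_BGR2HSV)
    m=cv2.inRange(hsv,(18,90,50),(36,255,255))>0
    k=m&(abs(P[...,1]+88)<90)&(abs(P[...,0]-513)<80); q=P[k]
    print(n,k.sum(),np.nanpercentile(q[:,2],[1,10,50,90,99]))
    zt=tz-161+100
    q=q[abs(q[:,2]-zt)<7]
    if len(q)>10: print(cv2.minAreaRect(q[:,:2].astype(np.float32)))
d=load('wrist3.pkl'); cv2.imwrite('pics/w3.png',d['color'])
d=load('top3.pkl'); cv2.imwrite('pics/t3.png',cv2.resize(d['color'][190:330,300:480],None,fx=4,fy=4,interpolation=cv2.INTER_CUBIC))
```

```text
t 6.55 pos [511.2 -67.1 240.7] yaw 92.12 tilt [-0.0004  0.0003] w 55.7 F [-0.2  0.2 -0.5]
turn tool z rad 0.002; then tool x -21.0 y 1.7 z 40.7 mm
rim z about 179.6911467994612
top 12 [134.90140557 136.02180309 253.66337904 274.51849139 542.58741046]
scene 490 [  0.49587623 137.28967494 162.14921936 268.13699127 284.71106321]
((509.6875915527344, -98.754150390625), (57.787235260009766, 19.483076095581055), 1.9782803058624268)
wrist 28375 [135.26662125 136.4172176  163.12883217 268.27028931 270.10259955]
((510.70892333984375, -61.11825942993164), (58.98974609375, 72.48621368408203), 3.6063365936279297)
```

View pics/w3.png

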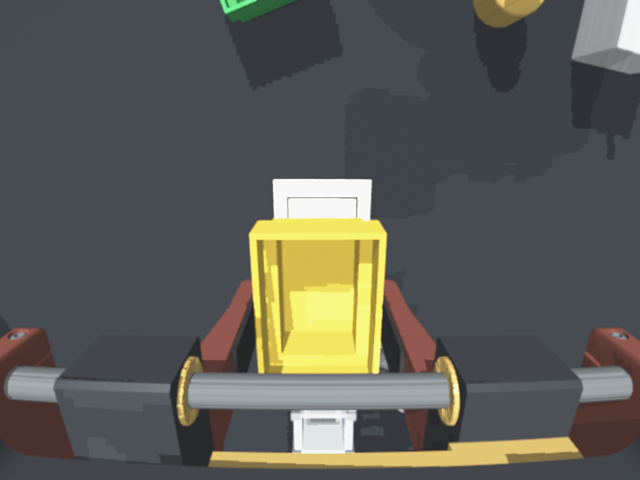

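View pics/t3.png

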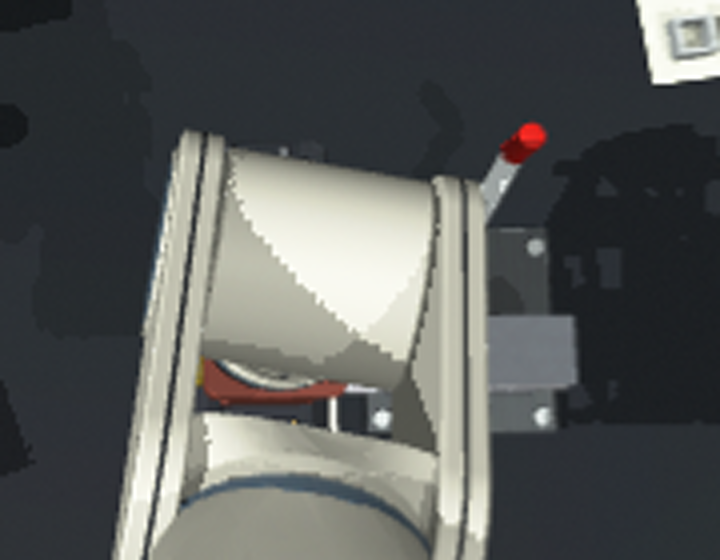

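Run:
```python
from h import *
d=load('wrist3.pkl'); g=d['color']
cv2.imwrite('pics/w3c.png',cv2.resize(g[165:265,235:400],None,fx=4.8,fy=4.8,interpolation=cv2.INTER_NEAREST))
hsv=cv2.cvtColor(g,cv2.COLOR_BGR2HSV)
# card side/far edges
m=((hsv[...,1]<40)&(hsv[...,2]>170)); 
L=[];Rr=[]
for v in range(183,216):
    u=np.where(m[v,255:390])[0]+255
    L.append((u.min()-.5,v));Rr.append((u.max()+.5,v))
wl=onplane(d,L,1);wr=onplane(d,Rr,1)
for w in(wl,wr): print('card side x vs y:',np.polyfit(w[:,1],w[:,0],1), w[:,1].min(),w[:,1].max(), 'x@-88',np.polyval(np.polyfit(w[:,1],w[:,0],1),-88))
T=[(u,np.where(m[170:200,u])[0].min()+170-.5) for u in range(280,366)]
w=onplane(d,T,1); A=np.polyfit(w[:,0],w[:,1],1); print('card far edge y@x=513',np.polyval(A,513),'slope',A[0])
gr=cv2.cvtColor(g,cv2.COLOR_BGR2GRAY).astype(int)
T=[(u,190+np.argmin(gr[190:206,u])) for u in range(294,352)]
w=onplane(d,T,1); A=np.polyfit(w[:,0],w[:,1],1); print('outline far y@513',np.polyval(A,513),'slope',A[0])
for r in((282,296),(350,364)):
    T=[(r[0]+np.argmin(gr[v,r[0]:r[1]]),v) for v in range(202,216)]
    w=onplane(d,T,1); A=np.polyfit(w[:,1],w[:,0],1); print('outline side x@-88',np.polyval(A,-88),'slope',A[0])
```

```text
card side x vs y: [-3.99246881e-02  4.67817429e+02] -61.59275161000274 -32.617496795778436 x@-88 471.33080192231625
card side x vs y: [-2.65029527e-02  5.55795544e+02] -58.41847610695611 -29.418649846096102 x@-88 558.127803969276
card far edge y@x=513 -27.105805791782387 slope 0.03664860642116062
outline far y@513 -43.58889385706508 slope 0.036610568116128596
outline side x@-88 482.9036423634761 slope -0.012234041078505368
outline side x@-88 546.8842941269702 slope -0.06589214998310429
```

View pics/w3c.png

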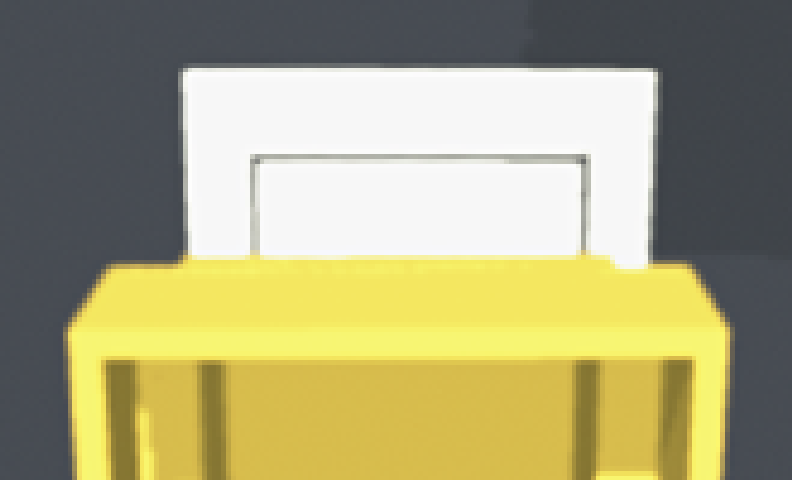

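Run:
```python
from h import *
d=load('wrist3.pkl')
from workcell import telemetry
o=telemetry.get_obs(); p=o['ee_pos']
for z in(177,179.7):
    w=onplane(d,[(249.0,233.3),(387.3,233.3)],z); print(z,w.round(1),np.hypot(*(w[1]-w[0])[:2]),'far edge mid',w.mean(0)[:2]-p[:2], 'slope',(w[1,1]-w[0,1])/(w[1,0]-w[0,0]))
# symmetric check top view: where's the tray? 
goto(514.6,-87.7,115,92.1)
```

```text
177 [[480.8 -27.8 177. ]
 [538.3 -25.7 177. ]] 57.594725483288755 far edge mid [-1.76554925 40.23398733] slope 0.03650126209031269
179.7 [[481.3 -27.  179.7]
 [537.8 -24.9 179.7]] 56.52570152864962 far edge mid [-1.79306428 41.0106414 ] slope 0.03650126209031254
t 6.70 pos [511.3 -66.9 240.7] yaw 92.12 tilt [-0.0002  0.0001] w 55.7 F [ 0.2  0.1 -0.6]
turn tool z rad 0.000; then tool x -20.9 y 2.5 z 125.7 mm
```

>>> send_rows(rows=[[-0.012,0.0015,0,0,-1],[-0.0095,0.0011,0,0,-1],[0,0,0,0,-1],[0,0,0,0,-1]])

```text
t: 7.1
ee_pos: [514.9, -89.8, 240.6]
orientation: [-2.183, -2.259, -0.0]
ft_force: [0.1, -0.7, -1.8]
width: 55.7
```

Run:
```python
from h import *
goto(514.6,-88.3,107,92.1)
```

```text
t 7.10 pos [514.9 -89.8 240.6] yaw 91.95 tilt [-0.0001  0.0001] w 55.7 F [ 0.1 -0.7 -1.8]
turn tool z rad -0.003; then tool x 1.5 y -0.2 z 133.6 mm
```

>>> send_rows(rows=[[0,0,0.02,0,-1],[0,0,0.02,0,-1],[0,0,0.02,0,-1],[0,0,0.015,0,-1],[0,0,0,0,-1]])

```text
t: 7.6
ee_pos: [513.6, -89.0, 163.9]
orientation: [-2.18, -2.257, 0.003]
ft_force: [0.3, -0.7, -0.2]
width: 55.5
```

>>> send_rows(rows=[[0,0,0,0,-1]])

```text
t: 7.7
ee_pos: [514.9, -89.3, 165.8]
orientation: [-2.182, -2.26, 0.0]
ft_force: [0.0, -0.1, -0.2]
width: 55.7
```

Run:
```python
from h import *
goto(514.6,-88.3,107,92.1)
for n in('wrist','scene'):
    d=grab(n); save(d,n+'4.pkl')
d=load('wrist4.pkl'); cv2.imwrite('pics/w4.png',d['color'])
d=load('scene4.pkl'); cv2.imwrite('pics/s4.png',cv2.resize(d['color'][170:310,160:330],None,fx=4,fy=4,interpolation=cv2.INTER_CUBIC))
goto(514.6,-88.3,107,92.1)
```

```text
t 7.70 pos [514.9 -89.3 165.8] yaw 92.00 tilt [-0.0005  0.0002] w 55.7 F [ 0.  -0.1 -0.2]
turn tool z rad -0.002; then tool x 1.0 y -0.2 z 58.8 mm
t 7.80 pos [515.4 -89.4 166.5] yaw 92.01 tilt [ 0.0013 -0.0002] w 56.1 F [-0.5  0.   0.1]
turn tool z rad -0.002; then tool x 1.1 y -0.8 z 59.5 mm
```

View pics/w4.png

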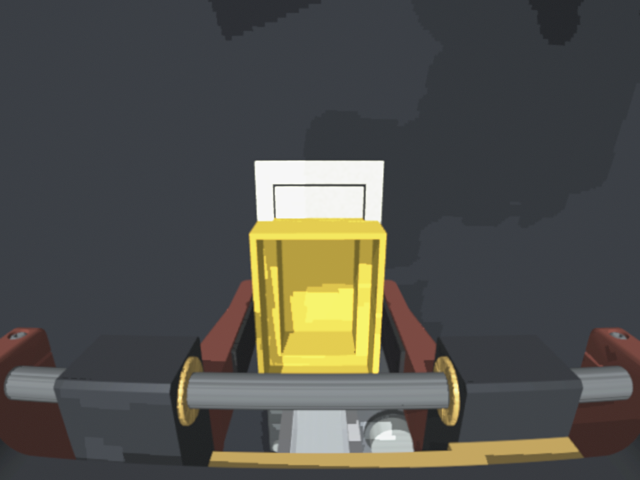

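View pics/s4.png

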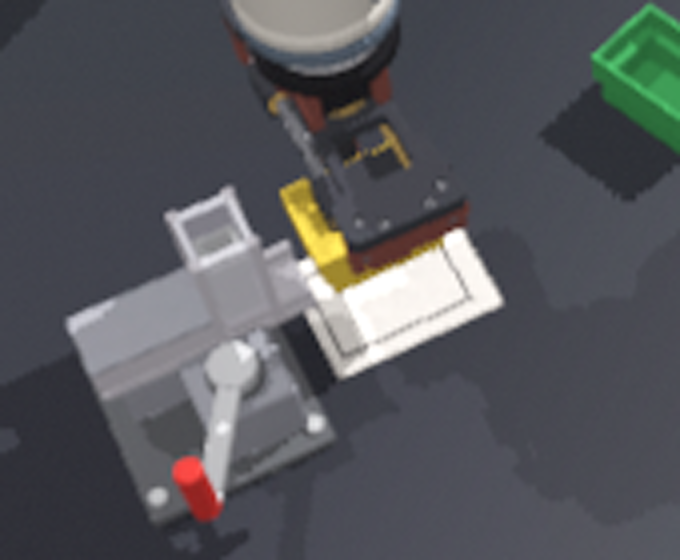

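```bash
cat > wm.py <<'E'
from h import *
import sys
def run(f,tz):
    d=load(f); g=d['color']; hsv=cv2.cvtColor(g,cv2.COLOR_BGR2HSV)
    gr=cv2.cvtColor(g,cv2.COLOR_BGR2GRAY).astype(int)
    T=[(u,178+np.argmin(gr[178:195,u])) for u in range(282,358)]
    w=onplane(d,T,1); A=np.polyfit(w[:,0],w[:,1],1); print('outline far y@514',np.polyval(A,514),'slope',A[0])
    xs=[]
    for r in((267,282),(357,373)):
        T=[(r[0]+np.argmin(gr[v,r[0]:r[1]]),v) for v in range(190,214)]
        w=onplane(d,T,1); x=np.median(w[:,0]+0.0366*(w[:,1]+88)); xs.append(x); print('outline side x@-88',x)
    print('outline x mid',np.mean(xs))
    rz=tz-61
    w=onplane(d,[(249.0,233.3),(387.3,233.3)],rz); print('tray far edge',w.round(1),'mid',w.mean(0)[:2],'centre',w.mean(0)[:2]-40*np.array([-0.0366,1]))
run('wrist4.pkl',165.8)
E
python3 wm.py
python3 - <<'E'
import sys; sys.path.insert(0,'.')
from h import *
d=load('wrist4.pkl'); cv2.imwrite('pics/w4c.png',cv2.resize(d['color'][150:250,235:400],None,fx=4.8,fy=4.8,interpolation=cv2.INTER_NEAREST))
E
```

```text
outline far y@514 -44.07946824978187 slope 0.03435520612604477
outline side x@-88 484.13710728833973
outline side x@-88 546.0269451155925
outline x mid 515.0820262019661
tray far edge [[485.  -49.3 104.8]
 [541.5 -47.3 104.8]] mid [513.21899781 -48.28004694] centre [514.68299781 -88.28004694]
```

View pics/w4c.png

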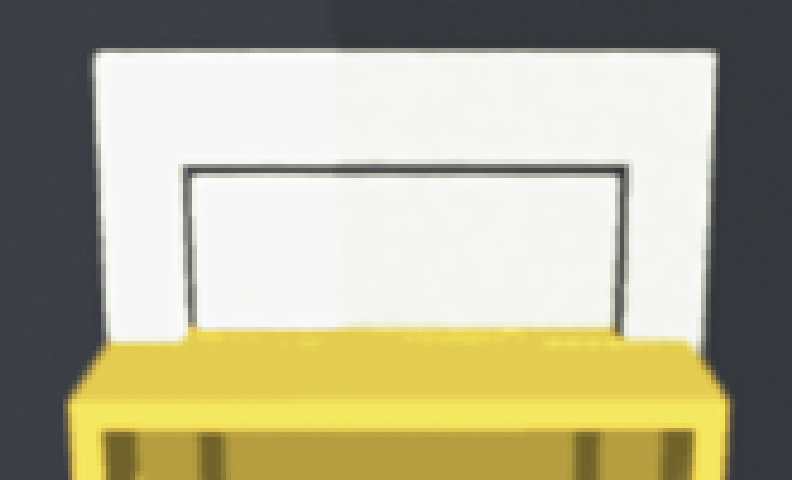

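>>> send_rows(rows=[[0.0005,0,0.02,0,-1],[0,0,0.018,0,-1],[0,0,0.01,0,-1],[0,0,0.004,0,-1],[0,0,0,0,-1]])

```text
t: 8.3
ee_pos: [515.0, -88.9, 113.7]
orientation: [-2.182, -2.26, 0.0]
ft_force: [0.2, 0.3, -0.5]
width: 55.4
```

>>> send_rows(rows=[[0,0,0,0,-1]])

```text
t: 8.4
ee_pos: [515.3, -88.9, 114.3]
orientation: [2.182, 2.259, 0.001]
ft_force: [0.2, 0.4, -0.7]
width: 55.8
```

>>> send_rows(rows=[[0,0,0.002,0,-1],[0,0,0,0,-1]])

```text
t: 8.6
ee_pos: [515.1, -88.9, 112.0]
orientation: [2.182, 2.26, 0.001]
ft_force: [0.5, -0.5, -1.0]
width: 55.7
```

>>> send_rows(rows=[[0,0,0.002,0,-1],[0,0,0,0,-1]])

```text
t: 8.8
ee_pos: [514.8, -88.8, 109.6]
orientation: [-2.182, -2.26, 0.0]
ft_force: [0.1, -0.5, -0.7]
width: 55.5
```

>>> send_rows(rows=[[0,0,0.001,0,-1],[0,0,0,0,-1]])

```text
t: 9.0
ee_pos: [514.8, -88.8, 108.6]
orientation: [-2.182, -2.26, 0.0]
ft_force: [0.5, -0.1, -0.3]
width: 55.7
```

>>> send_rows(rows=[[0,0,0.001,0,-1],[0,0,0,0,-1]])

```text
t: 9.2
ee_pos: [514.8, -88.8, 107.6]
orientation: [-2.182, -2.26, 0.0]
ft_force: [-0.6, 0.1, -1.0]
width: 55.5
```

>>> send_rows(rows=[[0,0,0.001,0,-1],[0,0,0,0,-1]])

```text
t: 9.4
ee_pos: [514.9, -88.8, 106.9]
orientation: [2.182, 2.26, 0.0]
ft_force: [-1.3, 0.3, 2.9]
width: 56.2
```

>>> send_rows(rows=[[0,0,0.0005,0,-1],[0,0,0,0,-1]])

```text
t: 9.6
ee_pos: [514.9, -88.8, 106.9]
orientation: [2.182, 2.26, 0.0]
ft_force: [-2.4, 0.9, 9.9]
width: 55.7
```

The tray is touching down (10 N), so I'm opening.

>>> send_rows(rows=[[0,0,0,0,0.45],[0,0,0,0,0.6],[0,0,0,0,0.8],[0,0,0,0,0.8],[0,0,0,0,0.8]])

```text
t: 10.1
ee_pos: [514.8, -88.8, 106.1]
orientation: [-2.182, -2.26, 0.0]
ft_force: [-0.5, 0.3, -1.0]
width: 79.0
```

>>> send_rows(rows=[[0,0,-0.005,0,0.8],[0,0,-0.02,0,0.8],[0,0,-0.04,0,0.8],[0,0,-0.04,0,0.8],[0,0,-0.03,0,0.8]])

```text
t: 10.6
ee_pos: [515.2, -88.9, 243.7]
orientation: [2.181, 2.259, 0.002]
ft_force: [1.4, -0.8, -0.8]
width: 78.6
```

Run:
```python
from h import *
goto(634,-234,250,-29.5)
d=grab('wrist'); save(d,'wrist5.pkl'); cv2.imwrite('pics/w5.png',d['color'])
```

```text
t 10.60 pos [515.2 -88.9 243.7] yaw 92.00 tilt [ 0.0018 -0.0003] w 78.6 F [ 1.4 -0.8 -0.8]
turn tool z rad 2.121; then tool x 174.9 y 67.8 z -6.3 mm
```

View pics/w5.png

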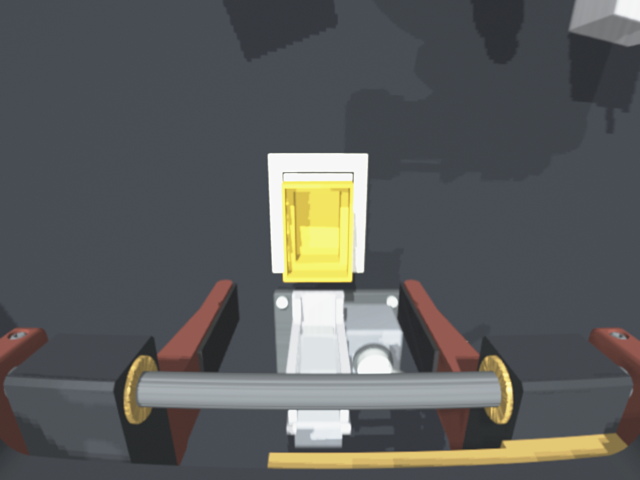

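The tray stands alone on the card at (318,231), with the outline's far line visible beyond it. Now to the lever.

>>> send_rows(rows=[[0,0,-0.003,0.141,0.8],[0,0,-0.003,0.141,0.8],[0,0,0,0.141,0.8],[0,0,0,0.141,0.8],[0,0,0,0.141,0.8]])

```text
t: 11.15
ee_pos: [514.7, -88.8, 247.3]
orientation: [2.832, 1.359, 0.0]
ft_force: [0.0, -0.2, 0.6]
width: 79.0
```

>>> send_rows(rows=[[0,0,0,0.141,0.4],[0,0,0,0.141,0.2],[0,0,0,0.141,0],[0,0,0,0.141,0],[0,0,0,0.141,0]])

```text
t: 11.65
ee_pos: [514.7, -88.8, 247.2]
orientation: [-3.127, -0.298, 0.0]
ft_force: [0.3, 0.3, 0.5]
width: 44.8
```

>>> send_rows(rows=[[0,0,0,0.141,0],[0,0,0,0.141,0],[0,0,0,0.141,0],[0,0,0,0.141,0],[0,0,0,0.147,0]])

```text
t: 12.15
ee_pos: [514.7, -88.8, 247.3]
orientation: [-3.036, 0.809, 0.0]
ft_force: [-0.9, 0.4, 0.4]
width: 43.9
```

>>> send_rows(rows=[[0.03,0.012,0,0,0],[0.035,0.014,0,0,0],[0.035,0.014,0,0,0],[0.035,0.014,0,0,0],[0.035,0.013,0,0,0]])

```text
t: 12.65
ee_pos: [630.4, -232.1, 247.1]
orientation: [-3.038, 0.801, 0.0]
ft_force: [-0.6, 0.7, -0.3]
width: 44.2
```

>>> send_rows(rows=[[0,0,0,0,0],[0,0,0,0,0]])

```text
t: 12.85
ee_pos: [629.4, -231.2, 246.6]
orientation: [-3.037, 0.802, 0.002]
ft_force: [-0.6, 0.4, 0.1]
width: 43.9
```

Run:
```python
from h import *
goto(634,-234,164,-29.5)
for n in('wrist','top','scene'):
    d=grab(n); save(d,n+'6.pkl'); 
d=load('wrist6.pkl'); cv2.imwrite('pics/w6.png',d['color'])
d=load('top6.pkl'); cv2.imwrite('pics/t6.png',cv2.resize(d['color'][190:330,320:480],None,fx=4,fy=4,interpolation=cv2.INTER_CUBIC))
d=load('scene6.pkl'); cv2.imwrite('pics/s6.png',cv2.resize(d['color'][170:310,160:330],None,fx=4,fy=4,interpolation=cv2.INTER_CUBIC))
```

```text
t 12.85 pos [ 629.4 -231.2  246.6] yaw -29.57 tilt [-0.001   0.0005] w 43.9 F [-0.6  0.4  0.1]
turn tool z rad -0.001; then tool x 5.4 y 0.2 z 82.6 mm
```

View pics/w6.png

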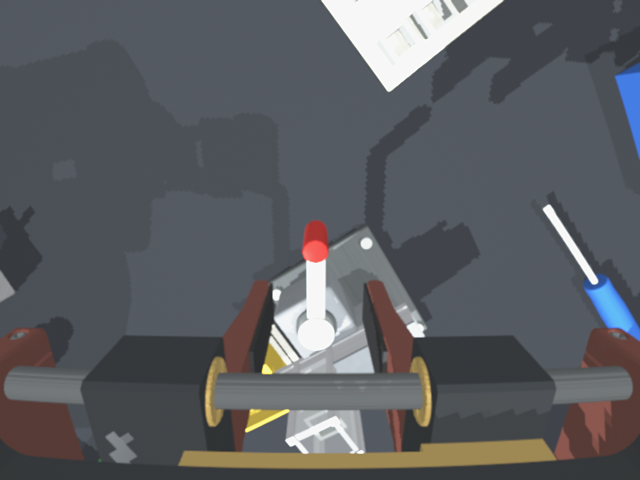

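View pics/t6.png

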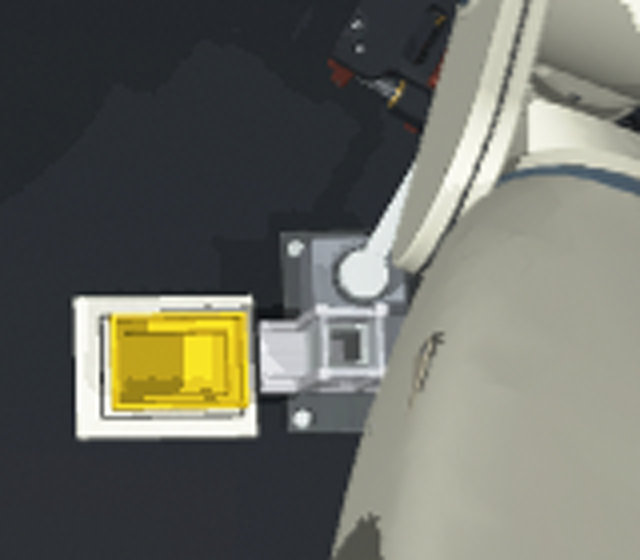

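View pics/s6.png

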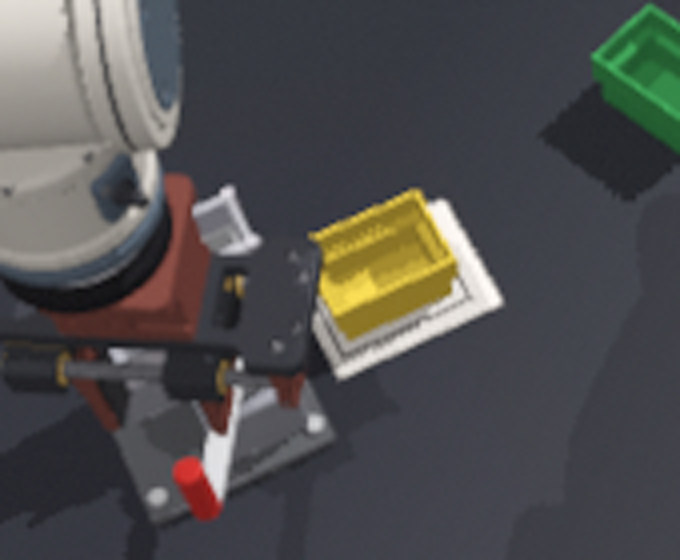

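Run:
```python
from h import *
d=load('wrist6.pkl')
hsv=cv2.cvtColor(d['color'],cv2.COLOR_BGR2HSV)
print('handle top wrist',onplane(d,[(315.5,249)],123),'pivot cap',onplane(d,[(316,332)],80))
d=load('scene6.pkl'); print('handle top scene (crop 187,468)',onplane(d,[(160+187/4,170+468/4)],123))
d=load('top0.pkl'); print('handle top top0',onplane(d,[(330+515/5,210+70/5)],123))
for n in('top6','scene6'):
    d=load(n+'.pkl'); P=cloud(d); hsv=cv2.cvtColor(d['color'],cv2.COLOR_BGR2HSV)
    m=cv2.inRange(hsv,(18,90,40),(36,255,255))>0
    k=m&(abs(P[...,1]+88)<60)&(abs(P[...,0]-514)<45)&(P[...,2]>38)&(P[...,2]<56)
    print(n,k.sum(),cv2.minAreaRect(P[k][:,:2].astype(np.float32)),np.median(P[k][:,2]))
th=0.036;ex=np.array([np.cos(th),np.sin(th)]);ey=np.array([-np.sin(th),np.cos(th)])
O=np.array([514.7,-87.8])-87*ey; pv=O+46*ex-20*ey
print('O',O,'pivot',pv)
for a in np.linspace(0,1.1,6):
    b=-0.55+a+th; print(round(a,2),(pv+85*np.array([np.cos(b),np.sin(b)])).round(1),'yaw',np.degrees(b))
```

```text
handle top wrist [[ 640.56447432 -235.31638675  123.        ]] pivot cap [[ 568.71865732 -194.42877913   80.        ]]
handle top scene (crop 187,468) [[ 636.86381663 -234.37031893  123.        ]]
handle top top0 [[ 637.16845665 -235.91005602  123.        ]]
top6 155 ((515.2881469726562, -89.11386108398438), (55.710567474365234, 79.8202133178711), 1.0305489301681519) 45.01435223796966
scene6 212 ((511.90533447265625, -89.14468383789062), (59.11872100830078, 79.5482177734375), 1.341866135597229) 45.73956751568352
O [ 517.83132353 -174.74363009] pivot [ 564.52136324 -193.07502916]
0.0 [ 638.5 -234.9] yaw -29.450030669724313
0.22 [ 645.9 -217.7] yaw -16.844959176846206
0.44 [ 649.3 -199.4] yaw -4.239887683968091
0.66 [ 648.6 -180.7] yaw 8.365183808910025
0.88 [ 643.9 -162.7] yaw 20.970255301788132
1.1 [ 635.3 -146.1] yaw 33.575326794666246
```

The tray is within about 1 mm of the outline's centre in both views. The handle measures about (638,-235), which agrees with the geometry, so I'm straddling it.

>>> send_rows(rows=[[0.0097,-0.0013,0.01,0,0],[0,0,0,0,0],[0,0,0.025,0,0],[0,0,0.025,0,0],[0,0,0.02,0,0]])

```text
t: 13.5
ee_pos: [638.5, -234.0, 165.7]
orientation: [-3.038, 0.8, 0.002]
ft_force: [-0.6, -0.2, -0.2]
width: 43.7
```

>>> send_rows(rows=[[0,0,0,0,0],[0,0,0,0,0]])

```text
t: 13.7
ee_pos: [638.9, -234.3, 167.1]
orientation: [-3.038, 0.8, 0.001]
ft_force: [0.2, -0.1, 1.2]
width: 43.9
```

Run:
```python
from h import *
goto(638.5,-234.9,166,-29.45)
d=grab('wrist'); save(d,'wrist7.pkl');cv2.imwrite('pics/w7.png',d['color'])
```

```text
t 13.70 pos [ 638.9 -234.3  167.1] yaw -29.50 tilt [-0.0007  0.0003] w 43.9 F [ 0.2 -0.1  1.2]
turn tool z rad -0.001; then tool x -0.0 y 0.7 z 1.1 mm
```

View pics/w7.png

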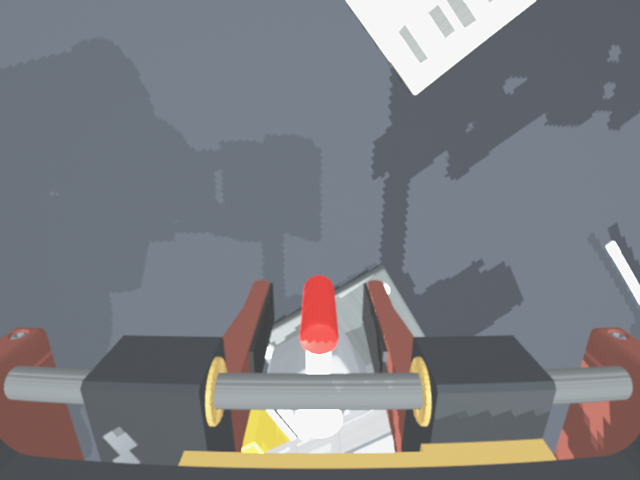

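The post (319,335) sits midway between the fingers. I'll narrow the gap to about 24 mm without pinching, then sweep along the arc.

>>> send_rows(rows=[[0,0,0,0,-0.2],[0,0,0,0,-0.4],[0,0,0,0,-0.45],[0,0,0,0,-0.45]])

```text
t: 14.15
ee_pos: [639.0, -234.6, 167.7]
orientation: [3.038, -0.8, 0.001]
ft_force: [0.8, 1.1, 0.1]
width: 24.2
```

>>> send_rows(rows=[[0,-0.0042,0,-0.05,-0.45],[0,-0.0042,0,-0.05,-0.45]])

```text
t: 14.35
ee_pos: [642.6, -227.5, 167.4]
orientation: [3.074, -0.644, -0.001]
ft_force: [-3.1, -2.3, 0.9]
width: 24.1
```

```bash
cat > lev.py <<'E'
from h import *
from workcell import telemetry
pv=np.array([564.5,-193.1]); th=0.036
o=telemetry.get_obs(); r=o['ee_pos'][:2]-pv; yw,_=yaw_of(o['orientation'])
b=np.arctan2(r[1],r[0]); print('t',o['t'],'pos',o['ee_pos'].round(1),'radius',np.hypot(*r),'angle',b-th+.55,'yaw err deg',yw-np.degrees(b),'w',o['width'],'F',o['ft_force'].round(1),'Ftan',o['ft_force'][:2]@np.array([-np.sin(b),np.cos(b)]))
E
python3 lev.py
```

```text
t 14.35 pos [ 642.6 -227.5  167.4] radius 85.31725716764213 angle 0.0987353798491375 yaw err deg 0.11232449569868308 w 24.097894896616612 F [-3.1 -2.3  0.9] Ftan -3.3490145723128943
```

>>> send_rows(rows=[[-0.0002,-0.006,0,-0.07,-0.45],[-0.0003,-0.0077,0,-0.09,-0.45],[-0.0003,-0.0077,0,-0.09,-0.45],[-0.0003,-0.0077,0,-0.09,-0.45],[-0.0003,-0.0077,0,-0.09,-0.45]])

```text
t: 14.85
ee_pos: [649.9, -192.2, 167.4]
orientation: [3.14, 0.029, -0.001]
ft_force: [-3.3, -5.5, 1.0]
width: 24.7
```

```bash
python3 lev.py
```

```text
t 14.85 pos [ 649.9 -192.2  167.4] radius 85.45446092579785 angle 0.5245233182739957 yaw err deg 0.45770208678937285 w 24.703909228748792 F [-3.3 -5.5  1. ] Ftan -5.456850852911618
```

>>> send_rows(rows=[[-0.0004,-0.0085,0,-0.1,-0.45],[-0.0004,-0.0085,0,-0.1,-0.45],[-0.0004,-0.0085,0,-0.1,-0.45],[-0.0004,-0.0085,0,-0.1,-0.45],[-0.0004,-0.0085,0,-0.1,-0.45]])

```text
t: 15.35
ee_pos: [639.4, -151.9, 167.4]
orientation: [3.034, 0.806, 0.0]
ft_force: [0.6, -7.8, -0.3]
width: 24.1
```

```bash
python3 lev.py
```

```text
t 15.35 pos [ 639.4 -151.9  167.4] radius 85.43935976767993 angle 1.016632170072808 yaw err deg 0.9423285272028323 w 24.14428695189279 F [ 0.6 -7.8 -0.3] Ftan -7.132921612435342
```

>>> send_rows(rows=[[-0.0002,-0.004,0,-0.045,-0.45],[-0.0002,-0.004,0,-0.045,-0.45]])

```text
t: 15.55
ee_pos: [635.2, -145.3, 167.5]
orientation: [2.995, 0.938, 0.001]
ft_force: [2.1, -8.0, -1.8]
width: 24.3
```

>>> send_rows(rows=[[0,-0.002,0,-0.02,-0.45],[0,0,0,0,-0.45]])

```text
t: 15.75
ee_pos: [634.1, -143.5, 167.4]
orientation: [2.987, 0.966, 0.001]
ft_force: [1.3, -7.4, -3.1]
width: 24.0
```

```bash
python3 lev.py
```

```text
t 15.75 pos [ 634.1 -143.5  167.4] radius 85.45065586923745 angle 1.1326382926047356 yaw err deg 0.4009381886483041 w 23.97664195872282 F [ 1.3 -7.4 -3.1] Ftan -6.778377728169351
```

Not at the stop yet (force is still spring level), so I'm continuing in small steps.

>>> send_rows(rows=[[0,-0.001,0,-0.01,-0.45],[0,0,0,0,-0.45]])

```text
t: 15.95
ee_pos: [633.7, -142.9, 167.5]
orientation: [2.982, 0.98, 0.001]
ft_force: [0.8, -7.3, -2.0]
width: 24.6
```

>>> send_rows(rows=[[0,-0.001,0,-0.01,-0.45],[0,0,0,0,-0.45]])

```text
t: 16.15
ee_pos: [633.3, -142.4, 167.5]
orientation: [2.976, 0.995, 0.002]
ft_force: [1.7, -7.8, -3.5]
width: 24.1
```

>>> send_rows(rows=[[0,-0.001,0,-0.01,-0.45],[0,0,0,0,-0.45]])

```text
t: 16.35
ee_pos: [633.0, -142.3, 167.5]
orientation: [2.97, 1.009, 0.003]
ft_force: [3.7, -10.9, -5.5]
width: 24.1
```

>>> send_rows(rows=[[0,-0.001,0,0,-0.45],[0,0,0,0,-0.45]])

```text
t: 16.55
ee_pos: [632.8, -142.0, 167.5]
orientation: [2.969, 1.009, 0.004]
ft_force: [5.0, -14.8, -6.8]
width: 24.3
```

>>> send_rows(rows=[[0,-0.001,0,0,-0.45],[0,0,0,0,-0.45]])

```text
t: 16.75
ee_pos: [632.7, -141.8, 167.5]
orientation: [2.968, 1.008, 0.005]
ft_force: [6.9, -17.6, -7.9]
width: 24.4
```

```bash
python3 lev.py
python3 - <<'E'
from h import *
for n in('wrist','top','scene'):
    d=grab(n); save(d,n+'8.pkl')
cv2.imwrite('pics/w8.png',load('wrist8.pkl')['color'])
cv2.imwrite('pics/s8.png',cv2.resize(load('scene8.pkl')['color'][170:310,160:330],None,fx=4,fy=4,interpolation=cv2.INTER_CUBIC))
E
```

```text
t 16.75 pos [ 632.7 -141.8  167.5] radius 85.28834947315005 angle 1.1588651410974244 yaw err deg 0.5782431911892232 w 24.383347069634606 F [  6.9 -17.6  -7.9] Ftan -18.261345440086735
```

View pics/w8.png

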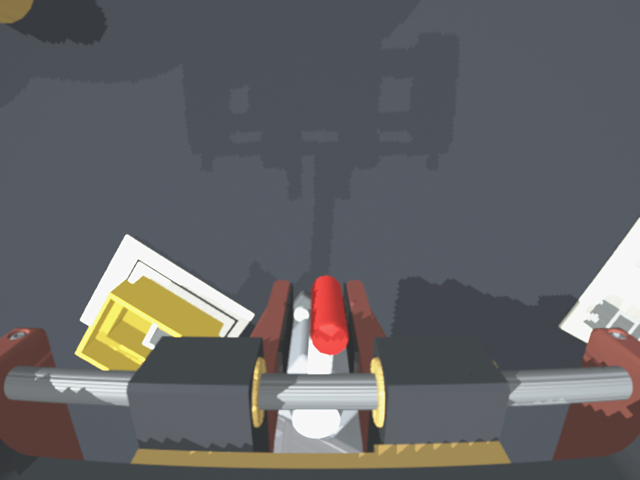

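View pics/s8.png

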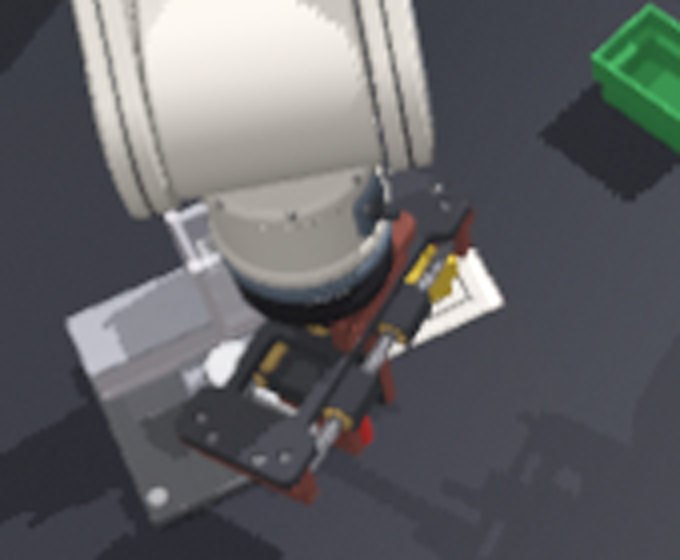

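The force climbed from 7 to 18 N with under 1 mm of motion at about 1.11 rad, so that is the stop. A grey piece is visible in the tray at (150,335). I'm backing off along the arc so the spring brings the lever home.

>>> send_rows(rows=[[0,0.004,0,0.03,-0.45],[-0.0003,0.0068,0,0.08,-0.45],[-0.0004,0.0085,0,0.1,-0.45],[-0.0004,0.0085,0,0.1,-0.45],[-0.0004,0.0085,0,0.1,-0.45]])

```text
t: 17.4
ee_pos: [647.4, -171.9, 167.5]
orientation: [3.117, 0.377, 0.002]
ft_force: [0.7, -4.1, 0.1]
width: 24.0
```

```bash
python3 lev.py
```

```text
t 17.4 pos [ 647.4 -171.9  167.5] radius 85.58441108451457 angle 0.7648555986870647 yaw err deg -0.5814982944944393 w 24.02004795377465 F [ 0.7 -4.1  0.1] Ftan -4.118882289392112
```

>>> send_rows(rows=[[-0.0004,0.0085,0,0.1,-0.45],[-0.0004,0.0085,0,0.1,-0.45],[-0.0004,0.0085,0,0.1,-0.45],[-0.0004,0.0085,0,0.1,-0.45],[-0.0004,0.0085,0,0.1,-0.45]])

```text
t: 17.9
ee_pos: [647.2, -213.8, 167.5]
orientation: [3.114, -0.406, 0.003]
ft_force: [1.1, -3.0, -1.1]
width: 24.1
```

>>> send_rows(rows=[[-0.0003,0.006,0,0.07,-0.45],[-0.0003,0.006,0,0.07,-0.45],[0,0,0,0,-0.45],[0,0,0,0,-0.45]])

```text
t: 18.3
ee_pos: [643.1, -224.8, 167.6]
orientation: [3.08, -0.614, 0.002]
ft_force: [2.2, -5.3, 1.1]
width: 24.3
```

```bash
python3 lev.py
```

```text
t 18.3 pos [ 643.1 -224.8  167.6] radius 84.76622239565411 angle 0.13018153489637602 yaw err deg -0.5607053760580065 w 24.33246543392847 F [ 2.2 -5.3  1.1] Ftan -4.042863348191024
```

>>> send_rows(rows=[[-0.0001,0.005,0,0.055,-0.45],[-0.0001,0.005,0,0.055,-0.45],[0,0.001,0,0.01,-0.45],[0,0,0,0,-0.45],[0,0,0,0,-0.45]])

```text
t: 18.8
ee_pos: [638.0, -233.4, 167.1]
orientation: [-3.038, 0.797, 0.001]
ft_force: [0.3, 0.3, 0.4]
width: 24.3
```

```bash
python3 lev.py;  python3 - <<'E'
from h import *
d=grab('wrist'); save(d,'wrist9.pkl');cv2.imwrite('pics/w9.png',d['color'])
E
```

```text
t 18.8 pos [ 638.  -233.4  167.1] radius 83.81560913157621 angle 0.01236953069395108 yaw err deg -0.6707488671562771 w 24.343356167970736 F [0.3 0.3 0.4] Ftan 0.42664612195565
```

View pics/w9.png

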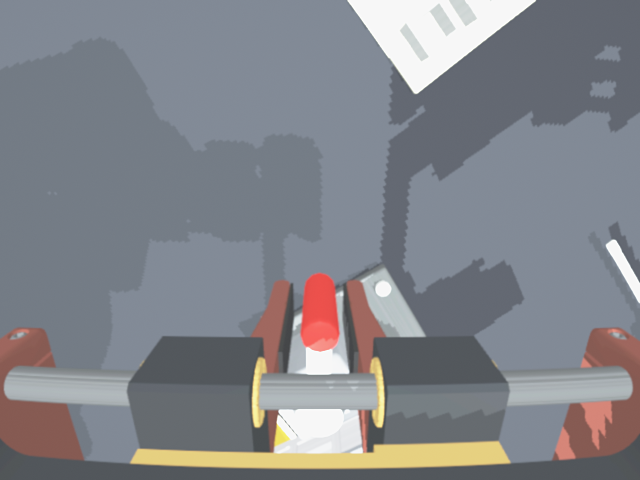

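The force is zero and the post (320,320) is free in the gap, so the lever is home. I'll retract straight up and clear of everything for a final look.

>>> send_rows(rows=[[0,0,0,0,-0.2],[0,0,0,0,-0.2],[0,0,-0.02,0,-0.2],[0,0,-0.04,0,-0.2],[0,0,-0.04,0,-0.2]])

```text
t: 19.35
ee_pos: [637.5, -233.7, 267.4]
orientation: [-3.038, 0.8, 0.004]
ft_force: [0.0, 0.7, 0.7]
width: 35.1
```

>>> send_rows(rows=[[0.03,0.03,-0.03,0,-0.2],[0.03,0.03,-0.02,0,-0.2],[0.03,0.03,0,0,-0.2],[0.03,0.03,0,0,-0.2],[0.03,0.03,0,0,-0.2]])

```text
t: 19.85
ee_pos: [694.4, -438.4, 316.4]
orientation: [3.038, -0.8, 0.001]
ft_force: [-0.1, -0.2, -0.2]
width: 35.0
```

>>> send_rows(rows=[[0,0.04,0,0,-0.2],[0,0.04,0,0,-0.2],[0,0.04,0,0,-0.2],[0,0,0,0,-0.2],[0,0,0,0,-0.2]])

```text
t: 20.35
ee_pos: [634.2, -542.1, 315.6]
orientation: [-3.037, 0.803, 0.001]
ft_force: [0.6, -0.5, -1.1]
width: 35.4
```

Run:
```python
from h import *
goto(600,-300,250,0)
for n in('top','scene'):
    d=grab(n); save(d,n+'10.pkl'); cv2.imwrite(f'pics/{n}10.png',d['color'])
t=load('top10.pkl'); s=load('scene10.pkl')
a=cv2.resize(t['color'][210:310,330:450],(600,500),interpolation=cv2.INTER_CUBIC)
cv2.imwrite('pics/t10c.png',a)
cv2.imwrite('pics/s10c.png',cv2.resize(s['color'][195:305,165:305],None,fx=5,fy=5,interpolation=cv2.INTER_CUBIC))
for n in('top10','scene10'):
    d=load(n+'.pkl'); P=cloud(d); hsv=cv2.cvtColor(d['color'],cv2.COLOR_BGR2HSV)
    m=cv2.inRange(hsv,(18,90,40),(36,255,255))>0
    k=m&(abs(P[...,1]+88)<60)&(abs(P[...,0]-514)<45)&(P[...,2]>38)&(P[...,2]<56)
    print(n,k.sum(),cv2.minAreaRect(P[k][:,:2].astype(np.float32)) if k.sum()>5 else '')
```

```text
t 20.35 pos [ 634.2 -542.1  315.6] yaw -29.62 tilt [-0.0002  0.0007] w 35.4 F [ 0.6 -0.5 -1.1]
turn tool z rad -0.517; then tool x -34.2 y -242.1 z 65.6 mm
top10 150 ((514.3738403320312, -88.78021240234375), (57.06882095336914, 79.59368896484375), 1.1560947895050049)
scene10 230 ((511.441162109375, -89.2564697265625), (60.9390869140625, 79.68791961669922), 2.1174116134643555)
```

View pics/top10.png

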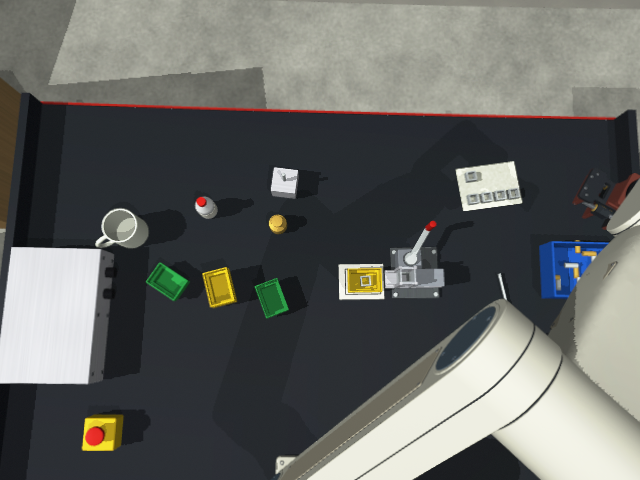

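View pics/t10c.png

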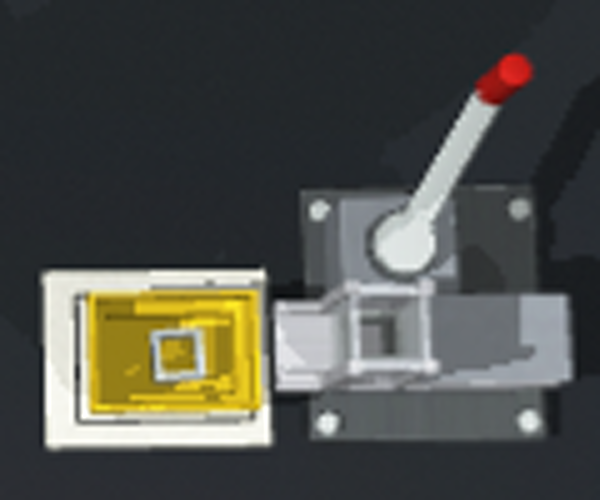

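View pics/s10c.png

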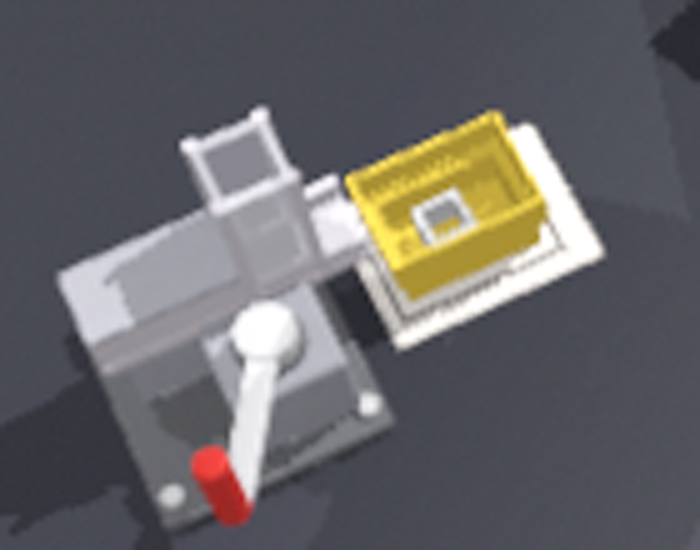

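One piece lies flat in the tray (178,353 in the top crop). The lever is back at its starting pixels (515,70), nothing else has moved, and the gripper is touching nothing. Handing in.

Run:
```python
from workcell import ctrl
print(ctrl.close_job())
```

```text
the job is handed in; nothing more can be done
None
```

The job is done and handed in, after about 20.5 s of the 58 s allowed. I lifted only the top yellow tray, stood it in the outline and released it. I then pushed the lever once to its stop and followed it back as the spring returned it home.

**Final checks, from the top and scene cameras:**
- **Tray:** it stands inside the outline, within about 1 mm of its centre and slightly towards the lip. Its yaw read 1.2° in the top camera and 2.1° in the scene camera, against about 2° for the outline; I took that spread as measurement noise.
- **Piece:** one metal piece lies flat in the tray. The top of the pile in the magazine looks lower, but I could not count the two remaining pieces directly.
- **Lever:** at the stop the force rose from about 7 to 18 N with under 1 mm of movement, at about 1.11 rad. The handle is now back at its starting pixels.
- **Surroundings:** the other two yellow trays, the green trays, and the pin block, bottle, weight and mug look unmoved. The arm hid most of the screwdriver and part of the blue bin in the last top view, but it never went low near either of them.

**Disagreement:** the cameras' absolute x values differed by about 3 mm between the top and scene views. The tray's position relative to the outline agreed in both, and also in the wrist view taken just before lowering it.

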